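Close the carver's wax pot

TASK

Screw the lid onto the wide wax pot with the two ears; it has been left sitting loose on top of the thread. Turn the lid backward (counter-clockwise seen from above) by its wooden bar until the bar lines up with the pot's ears and the lid drops a little into the start of the thread, then turn it forward (clockwise) until it stops, and let go. Do not lift the lid off or turn it forward before it has dropped, and leave the narrow jar and the mallet alone.

Things in the scene. Friction and masses are not known exactly. Their poses are not given: they have to be found in the camera images.
- lid_bar (a point): Centre of the wooden bar grip on the loose metal lid (83 mm across, 180 g). Bar 62 mm long (its x), 16 wide (y), 34 high (z, up): lid disc 17 mm below this point. Starts 150 mm above pot origin, on its axis, bar 45-65 deg clockwise of the ears. Drops 9 mm at the ears' line if the hand lowers with it; then turns clockwise to a firm stop 70 deg past the ears, sinking 2 mm more. Turns easily.
- pot: Wide white wax pot, 94 mm across, fixed on a wooden foot board 130 x 130 x 15 mm. Origin: centre of the board's underside, on the pot's axis, z up. Two white ears along +x and -x reach 73 mm from the axis, 61 to 73 mm above the origin, and show beyond the lid from above. The lid drops when its bar is within about 10 deg of the ears' line.
- jar: Narrow white jar with a round knob on top, 72 mm across and 122 mm high, without ears or foot board, already closed: a bystander to leave where it is. Origin at the centre of its underside.
- mallet: Turned wooden carver's mallet standing on its head, 88 mm across and 258 mm high: a bystander. Origin at the centre of its underside.
Things that resemble listed ones, but are neither listed nor needed, are in the scene too. What is shaped like the part that bears lid_bar but purple, red or yellow is not meant.

How it is judged (in metres and radians):
On the way:
1. the lid, turned back with its bar along the ears, has dropped into the start of the thread (z of lid_bar in the frame of pot below 0.145 m and angle between the x axis of lid_bar and the x axis of pot, either way round below 0.45 rad), for 0.1 s.
At the end, for the whole second after the job is handed in: The lid sits level on the pot and down in the thread (bar centre 130 to 143 mm above the pot's origin, within 10 mm of its axis, tilted less than 7 degrees), turned clockwise to its stop: bar at least 56 degrees from the line of the ears (the stop is at about 70) (z of lid_bar in the frame of pot between 0.13 and 0.143 m and angle between the x axis of lid_bar and the x axis of pot, either way round above 0.98 rad and angle between lid_bar's own z axis and vertical below 0.12 rad and horizontal distance between lid_bar and pot below 0.01 m); the robot touches nothing.
It fails at once if the lid was turned forward on top of the thread (bar more than 80 degrees from the ears), before it had dropped (z of lid_bar in the frame of pot above 0.1465 m and angle between the x axis of lid_bar and the x axis of pot, either way round above 1.4 rad).
It fails at once if the lid was lifted off the pot (z of lid_bar in the frame of pot above 0.175 m).
It fails at once if the narrow jar was moved by more than 20 mm (distance of jar from where it was at the start of the episode above 0.02 m).
It fails at once if the mallet was moved by more than 20 mm (distance of mallet from where it was at the start of the episode above 0.02 m).
It also fails if it takes over 38 s, if anything falls off the work surface, if the arm or the gripper's body presses on something with over 40 N, if the wrist force passes 120 N, or if a joint passes its speed limit or range.

ROBOT

A 7-joint arm with a two-finger parallel gripper is mounted at the origin on the work surface. World frame = base frame: x ahead of the robot, y to its left, z up, the work surface at z = 0. Lengths are in mm, angles in rad, forces in N, time in s.
With the tool pointing down it reaches from about 425 to 950 mm from the base axis. Payload 4.7 kg.
Tool frame: the origin (TCP) lies at the very end of the fingers, on their centre line; the grasp point (between the pads) lies 19 mm behind it (bot.grip_depth is the distance from the TCP to the grasp point, in mm); y points along the fingers, z is the direction in which the jaws open and shut, and the axes are right-handed (so a half turn about y gives the same grasp; the last joint's range is limited). The gripper opens to 85 mm and grips with 20 to 120 N. Pads are 22 mm wide; open, the fingers measure 114 mm over their backs; the gripper's body (76 mm by 85 mm) begins 54 mm behind the grasp point. The pads swing forward as they close: fully open they stand 13 mm farther back than shut.
Start: joints at [-0.029, 0.469, -0.049, 1.532, 0.024, 1.141, -0.082], TCP at [675.017, 0.046, 231.335] pointing down, gripper open.
Joint ranges: [-2.59, 2.59], [-0.33, 1.99], [-1.39, 1.29], [0.1, 2.45], [-1.04, 4.18], [0.21, 1.99], [-2.66, 2.66]. Speed limits (rad/s): [2.57, 2.57, 3.14, 3.14, 3.14, 3.14, 3.14].

INTERFACE

Orientations are given as a unit quaternion [x, y, z, w].
In Python, from plant import bot, ik, vision, workorder gives the robot as it stands. The module is installed in compiled form; this text tells all that it offers. Calls block until the motion is done:
- bot.movep(position, orientation): joint-space move of the TCP to a pose.
- bot.move_linear(position, max_speed=150, orientation=None): straight line of the TCP; orientation=None keeps the orientation; max_speed is the mean speed in mm/s.
- bot.movej(angles): joint-space move.
- bot.set_gripper(opening, grasp_force=None): finger opening in mm; grasp_force is the grip in N (None keeps the last); returns when the fingers have stopped.
- bot.dwell(seconds).
- ik(position, orientation): joint angles nearest the present ones, or None.
- bot.read_state(): the state.
- vision.camera(name): name is "scene" or "side" or "wrist"; returns a dict with "image" (420x560x3 uint8, red, green, blue), "range_z" (420x560 float32, mm along the optical axis (not along the pixel's ray), 0 where there is no reading), "intrinsics" (3x3 intrinsics, pixels), "rvec" (rotation vector, rad) and "tvec" (3), from world to camera coordinates, as OpenCV has them. Camera axes: x right, y down, z forward; pixel columns grow to the right and rows downward; lengths in mm; the calibration is good to about 2 mm. A picture is of the moment at which its call begins.
A pose or a line that the arm cannot do raises bot.PlanningError and nothing moves.
- workorder.job_done(): hands the job in, once; it reports no verdict.
The state is a dict: "clock": time; "joint_positions": joint angles; "dq": joint speeds; "tau": joint torques, N m; "tool_pos": TCP position; "tool_rot": TCP orientation; "wrist_force": force on the tool from outside, world axes, zero at the start; "ft_torque": the same for the moment, N m; "width": finger opening in mm.
Only numpy, scipy, OpenCV 4.12 (cv2) and the standard library are available. Lean on these libraries where they do the work, as an engineer would, in place of code of your own. Each camera call takes 0.05 s, during which the arm holds its last target.

## Working session

There is one attempt and no reset: what is moved stays moved. The work goes in short steps, each a Python script; the robot and the scene stay as the last script left them, time stands still between calls to the robot, and variables do not carry over. Pictures are saved under pics/ and viewed, and the job is handed in when it is done.

```bash
mkdir -p pics; python3 - <<'E'
from plant import bot, ik, vision, workorder
import cv2,numpy as np,pickle
d={}
for n in("scene","side","wrist"):
    c=vision.camera(n); d[n]=c
    cv2.imwrite(f"pics/{n}0.png",c["image"][:,:,::-1]); print(n,c["intrinsics"].tolist(),c["rvec"],c["tvec"])
pickle.dump(d,open("c0.pkl","wb"))
s=bot.read_state();print(s["clock"],s["tool_rot"],s["width"])
E
```

```text
scene [[476.3923726214282, 0.0, 269.2991384787392], [0.0, 476.3923726214282, 208.7120671739206], [0.0, 0.0, 1.0]] [ 2.08675442  0.64549688 -0.30861678] [-401.41880561 -151.34576568 1529.63956778]
side [[469.8507449906508, 0.0, 284.63388311295887], [0.0, 469.8507449906508, 201.15657898137135], [0.0, 0.0, 1.0]] [ 0.50171211 -2.52995637  1.4003691 ] [477.00129258 261.60440945 852.84230349]
wrist [[303.07087805027584, 0.0, 278.9748277767492], [0.0, 303.07087805027584, 210.59666353956464], [0.0, 0.0, 1.0]] [-2.82299683e+00 -1.31023765e-03  3.01724771e-03] [-674.50009888  -41.74157109  381.56238895]
0.15 [ 0.50039345 -0.50034058  0.49963726 -0.49962818] 85.59325421936583
```

View pics/scene0.png

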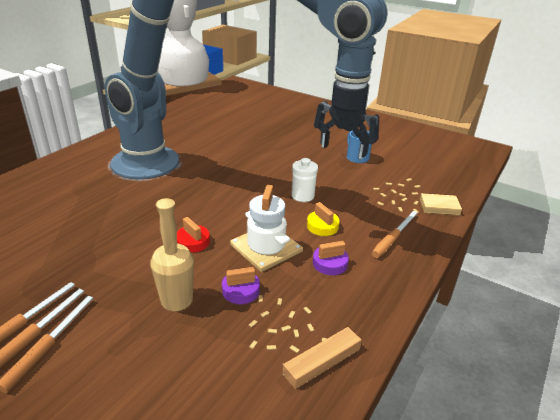

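View pics/side0.png

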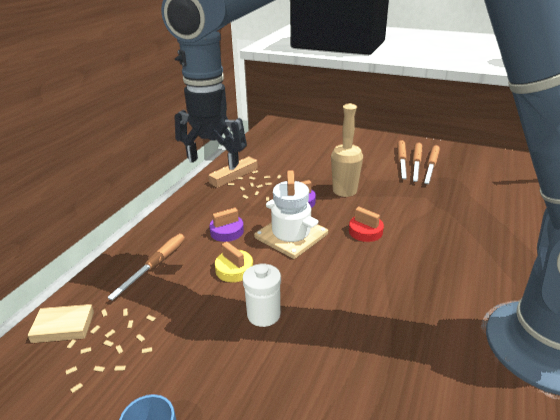

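View pics/wrist0.png

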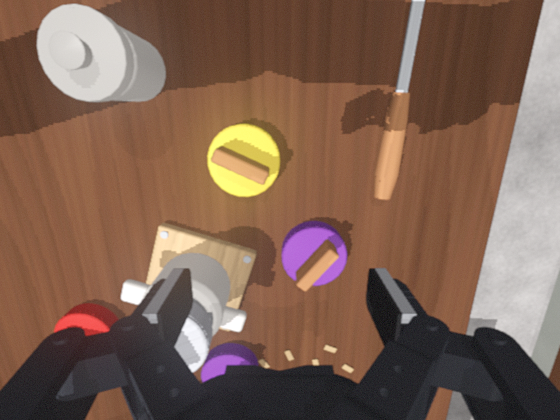

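```bash
cat > h.py <<'E'
import cv2,numpy as np
def cloud(c):
    K=c["intrinsics"];z=c["range_z"];R=cv2.Rodrigues(np.array(c["rvec"],float))[0];t=np.array(c["tvec"],float)
    v,u=np.mgrid[:z.shape[0],:z.shape[1]]
    P=np.stack([(u-K[0,2])/K[0,0]*z,(v-K[1,2])/K[1,1]*z,z],-1)
    W=(P-t)@R
    W[z==0]=np.nan
    return W
def rect(p):
    (c,s,a)=cv2.minAreaRect(p.astype(np.float32)); b=cv2.boxPoints((c,s,a))
    e=[b[1]-b[0],b[2]-b[1]]; e=max(e,key=np.linalg.norm)
    return c,s,np.degrees(np.arctan2(e[1],e[0]))%180
E
python3 - <<'E'
import pickle,numpy as np
from h import *
d=pickle.load(open("c0.pkl","rb"))
win={"scene":(190,270,225,310),"side":(165,255,250,330),"wrist":(215,375,110,260)}
for n,c in d.items():
    W=cloud(c);a,b,e,f=win[n];w=W[a:b,e:f].reshape(-1,3);im=c["image"][a:b,e:f].reshape(-1,3).astype(int)
    for lo,hi in((8,22),(58,76),(120,136),(145,175)):
        m=(w[:,2]>lo)&(w[:,2]<hi)
        p=w[m]
        if len(p)>8: print(n,lo,hi,len(p),p.min(0).round(),p.max(0).round(),rect(p[:,:2]))
E
```

```text
scene 8 22 1033 [ 483. -219.    8.] [646. 115.  22.] ((567.4053344726562, -51.87446594238281), (331.1614074707031, 160.09913635253906), np.float32(88.17318))
scene 58 76 361 [ 492. -300.   58.] [ 636. -115.   76.] ((588.3753051757812, -183.08273315429688), (113.5735092163086, 206.9141387939453), np.float32(117.906006))
scene 120 136 551 [ 523. -182.  120.] [607. -97. 136.] ((565.9832153320312, -140.75462341308594), (79.51786041259766, 82.95618438720703), np.float32(125.530396))
scene 145 175 142 [ 557. -171.  145.] [ 583. -115.  169.] ((567.0869750976562, -142.84986877441406), (15.485204696655273, 56.54726028442383), np.float32(112.58819))
side 8 22 967 [ 480. -425.    8.] [803. -59.  22.] ((624.9715576171875, -258.78289794921875), (178.1400909423828, 450.8323059082031), np.float32(118.101105))
side 58 76 386 [ 488. -309.   58.] [632. -91.  76.] ((583.377685546875, -186.1458282470703), (115.40215301513672, 226.3185272216797), np.float32(116.3867))
side 120 136 539 [ 519. -178.  120.] [600. -95. 136.] ((558.5736694335938, -136.26510620117188), (81.17859649658203, 81.06848907470703), np.float32(24.082401))
side 145 175 151 [ 540. -167.  145.] [ 579. -107.  168.] ((558.9579467773438, -136.99720764160156), (15.700604438781738, 64.4889144897461), np.float32(112.48461))
wrist 8 22 3764 [ 432. -283.    8.] [643. -57.  22.] ((575.303466796875, -173.78692626953125), (200.37701416015625, 221.72467041015625), np.float32(149.90529))
wrist 58 76 1464 [ 491. -172.   58.] [634. -92.  76.] ((567.7576904296875, -122.19239807128906), (59.87959671020508, 145.57626342773438), np.float32(161.6853))
wrist 120 136 1362 [ 572. -172.  120.] [ 604. -105.  136.] ((589.7799072265625, -139.44789123535156), (61.05217742919922, 32.721458435058594), np.float32(64.99837))
```

```bash
python3 - <<'E'
import pickle,numpy as np
from h import *
from scipy.spatial.transform import Rotation as R
d=pickle.load(open("c0.pkl","rb"))
print(R.from_quat([.5,-.5,.5,-.5]).as_matrix().round(2).tolist())
c=d["wrist"];Rm=cv2.Rodrigues(c["rvec"])[0];print("cam",-Rm.T@c["tvec"],Rm.round(2).tolist())
W=cloud(d["scene"]);
for r in((200,300,145,195),(160,200,290,320)):
  w=W[r[0]:r[1],r[2]:r[3]].reshape(-1,3);w=w[w[:,2]>40];print(w.min(0),w.max(0),np.median(w,0))
from plant import ik
for j in np.radians([22.5,22.5+50,22.5-20]):
  for f in(0,np.pi):
    # tool y=down, z=jaw dir
    z=np.array([np.cos(j+f),np.sin(j+f),0]);y=np.array([0,0,-1.]);x=np.cross(y,z)
    q=ik([562,-138,140],R.from_matrix(np.stack([x,y,z],1)).as_quat());print(np.degrees(j+f),None if q is None else np.round(q,2))
E
```

```text
[[0.0, 0.0, 1.0], [-1.0, 0.0, 0.0], [0.0, -1.0, 0.0]]
cam [675.2897      80.26122082 373.9312187 ] [[1.0, 0.0, -0.0], [0.0, -0.95, 0.31], [-0.0, -0.31, -0.95]]
[ 369.3571075  -440.31036246   40.11781086] [ 549.85751216 -210.28265445  257.61296474] [ 518.29649314 -408.72684229  124.25603531]
[479.37582731  86.53544518  40.0732507 ] [551.90587458 158.60381406 120.68672024] [527.14531223 104.05826617  87.4973049 ]
22.5 [ 0.25  0.41 -0.11  1.86  0.05  0.88  0.51]
202.5 [-0.25  0.45  0.56  1.89 -0.3   0.89 -2.3 ]
72.5 [ 0.39  0.43 -0.28  1.85  0.15  0.89  1.3 ]
252.50000000000003 [-0.11  0.42  0.36  1.88 -0.19  0.87 -1.53]
2.5 [ 0.19  0.41 -0.03  1.86  0.02  0.87  0.19]
182.5 [-0.31  0.47  0.64  1.89 -0.35  0.9  -2.6 ]
```

```bash
cat >> h.py <<'E'
from scipy.spatial.transform import Rotation as Ro
def quat(jdeg):
    j=np.radians(jdeg)
    z=np.array([np.cos(j),np.sin(j),0]);y=np.array([0,0,-1.]);x=np.cross(y,z)
    return Ro.from_matrix(np.stack([x,y,z],1)).as_quat()
E
python3 - <<'E'
from plant import bot, vision
import pickle
from h import *
bot.movep([562,-138,260],quat(22.5))
d={n:vision.camera(n) for n in("wrist","side","scene")}
pickle.dump(d,open("c1.pkl","wb"));c=d["wrist"]
cv2.imwrite("pics/wrist1.png",c["image"][:,:,::-1])
s=bot.read_state();print(s["clock"],s["tool_pos"],s["joint_positions"])
W=cloud(c).reshape(-1,3);k=np.hypot(W[:,0]-562,W[:,1]+138)<90;W=W[k];im=c["image"].reshape(-1,3)[k].astype(int)
for lo,hi in((10,20),(58,75),(125,140),(160,175)):
    p=W[(W[:,2]>lo)&(W[:,2]<hi)]
    if len(p)>8: print(lo,len(p),np.median(p,0),rect(p[:,:2]))
p=W[(W[:,2]>58)&(W[:,2]<78)]; r=np.hypot(p[:,0]-562,p[:,1]+138); p=p[r>57]
for s in(1,-1):
    q=p[s*(p[:,0]-562)>0]; print("ear",len(q),np.median(q,0),(q.min(0)+q.max(0))/2)
E
```

```text
1.05 [ 563.06135087 -135.91658767  259.51953984] [ 0.24781164  0.29264839 -0.10462434  1.72821299  0.03243141  1.12282685
  0.52924596]
10 3409 [541.83362047 -97.02702184  15.89433379] ((562.0140991210938, -139.02699279785156), (129.8848114013672, 129.83639526367188), np.float32(71.65196))
58 868 [ 512.70716162 -122.05372351   73.50968592] ((566.859130859375, -122.79781341552734), (59.69353485107422, 144.78045654296875), np.float32(161.71246))
125 4599 [ 558.40542108 -134.16829942  133.87813483] ((561.8558959960938, -138.3061065673828), (82.47542572021484, 81.57984161376953), np.float32(22.594961))
160 1364 [ 561.12690775 -135.97446995  167.73290072] ((562.1109008789062, -138.44464111328125), (15.9574556350708, 61.23185348510742), np.float32(114.052444))
ear 227 [ 624.06716161 -156.47949569   73.59353306] [ 625.02594153 -158.69752724   71.15347672]
ear 354 [ 501.02629609 -117.64209154   73.60228066] [ 501.09040782 -119.12023993   70.83778538]
```

View pics/wrist1.png

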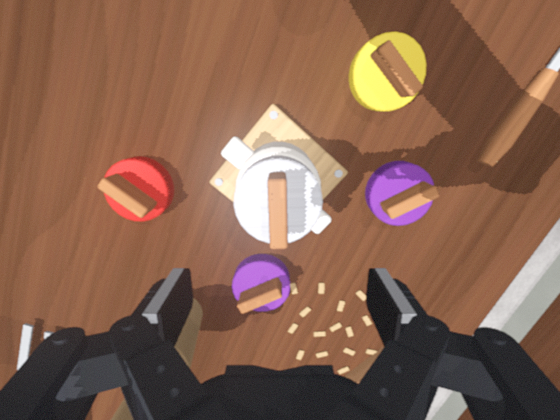

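```bash
python3 - <<'E'
import pickle
from h import *
d=pickle.load(open("c0.pkl","rb"))
for n,r in(("scene",(200,240,155,180)),("side",(104,140,340,358))):
  W=cloud(d[n])[r[0]:r[1],r[2]:r[3]].reshape(-1,3);W=W[(W[:,2]>190)&(W[:,2]<262)];print(n,len(W),np.median(W,0))
from plant import bot;print(bot.read_state()["tool_pos"])
E
```

```text
scene 534 [ 514.34004177 -405.07217107  228.17674953]
side 297 [ 498.79537516 -386.61233393  225.0747553 ]
[ 563.06135087 -135.91658767  259.51953984]
```

```bash
python3 - <<'E'
from plant import bot, vision
from h import *
def st(t):
    s=bot.read_state();print(t,round(s["clock"],2),s["tool_pos"].round(1) if hasattr(s["tool_pos"],'round') else s["tool_pos"],np.round(s["wrist_force"],1),np.round(s["ft_torque"],2),round(s["width"],1))
bot.set_gripper(50)
bot.move_linear([562.1,-138.6,190],150,quat(23.5));bot.dwell(.2);st("above")
bot.move_linear([562.1,-138.6,142],60,quat(23.5));bot.dwell(.3);st("down")
bot.set_gripper(10,40);bot.dwell(.2);st("grip")
c=vision.camera("side");cv2.imwrite("pics/side2.png",c["image"][:,:,::-1])
W=cloud(c)[150:260,240:340].reshape(-1,3)
p=W[(W[:,2]>120)&(W[:,2]<137)&(np.hypot(W[:,0]-562,W[:,1]+138)<60)];print(np.median(p,0),rect(p[:,:2]))
E
```

```text
above 2.31 [ 562.9 -138.7  191.3] [-0.7  0.4 -0.2] [ 0.02 -0.05 -0.06] 50.1
down 3.56 [ 562.2 -138.7  142.3] [ 0.2 -0.   0.7] [ 0.01 -0.02  0.01] 50.5
grip 4.16 [ 562.3 -138.6  142.2] [0.3 0.5 1.4] [ 0.09 -0.09  0.05] 15.1
[ 549.41795095 -120.65014346  130.71732767] ((557.3665161132812, -132.2047119140625), (81.00215148925781, 74.36369323730469), np.float32(22.064898))
```

View pics/side2.png

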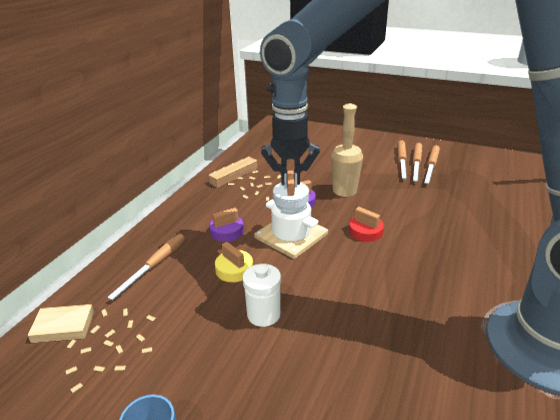

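The fingers straddle and hold the bar at (290,180), and the pot and lid are undisturbed. Next I turn the lid back.

```bash
cat >> h.py <<'E'
def st(bot,t):
    s=bot.read_state();Z=Ro.from_quat(s["tool_rot"]).as_matrix()[:,2]
    print(t,round(s["clock"],2),np.round(s["tool_pos"],1),"jaw",round(float(np.degrees(np.arctan2(Z[1],Z[0]))),1),np.round(s["wrist_force"],1),np.round(s["ft_torque"],2),round(s["width"],1))
E
python3 - <<'E'
from plant import bot, vision
from h import *
for a in (33.5,45,58,72):
    bot.move_linear([562.1,-138.6,142],50,quat(a));st(bot,a)
bot.dwell(.3);st(bot,"set")
for z in(139,136,133):
    bot.move_linear([562.1,-138.6,z],20);bot.dwell(.15);st(bot,z)
c=vision.camera("side");cv2.imwrite("pics/side3.png",c["image"][:,:,::-1])
W=cloud(c)[150:260,240:340].reshape(-1,3)
p=W[(W[:,2]>110)&(W[:,2]<137)&(np.hypot(W[:,0]-562,W[:,1]+138)<60)];print(np.percentile(p[:,2],[50,75,90,97]))
E
```

```text
33.5 4.53 [ 562.2 -138.7  142.2] jaw 33.3 [0.2 0.3 2. ] [0.05 0.01 0.1 ] 15.4
45 4.88 [ 562.2 -138.7  142.2] jaw 44.8 [-0.3  0.2  2.7] [ 0.01 -0.01  0.05] 15.4
58 5.26 [ 562.2 -138.6  142. ] jaw 57.8 [0.4 0.7 2.2] [0.03 0.01 0.07] 15.3
72 5.65 [ 561.3 -138.6  141.1] jaw 71.8 [-0.4 -0.1 -1.6] [-0.03  0.04  0.03] 15.5
set 5.95 [ 562.  -138.5  141.9] jaw 71.9 [ 0.4 -0.6 -1.2] [-0.04 -0.02 -0.02] 15.0
139 6.4 [ 562.1 -138.6  139. ] jaw 72.0 [ 0.1 -0.3 -2.4] [-0.03 -0.01 -0.  ] 15.3
136 6.85 [ 562.2 -138.6  136. ] jaw 72.0 [ 0.6 -0.4 -3. ] [-0.04 -0.02  0.02] 15.3
133 7.3 [ 562.5 -138.6  133.2] jaw 72.0 [ 1.  -0.1 -0.4] [-0.02 -0.11 -0.  ] 15.4
[121.96097683 123.33559486 129.54372107 134.32617677]
```

View pics/side3.png

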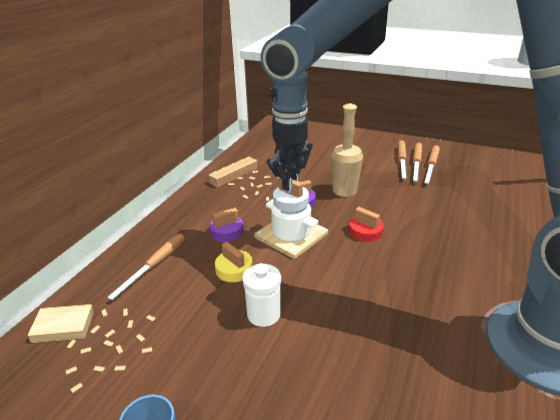

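Side view: the bar (at 297,187) is now along the ears, and the lid followed the hand 9 mm down with forces under 4 N. Next I turn it forward.

```bash
python3 - <<'E'
from plant import bot, vision
from h import *
for a,z in ((60,132.6),(48,132.2),(36,131.8),(24,131.4),(14,131.1),(7,130.9),(2,130.8),(-1,130.7)):
    bot.move_linear([562.1,-138.6,z],50,quat(a));st(bot,a)
    if abs(bot.read_state()["ft_torque"][2])>3: break
bot.dwell(.3);st(bot,"set")
E
```

```text
60 7.71 [ 562.5 -138.6  133.2] jaw 60.1 [0.4 0.2 3.6] [-0.04  0.07 -0.12] 15.2
48 8.07 [ 562.9 -138.6  133.1] jaw 48.1 [ 0.2 -0.4  5.4] [-0.03  0.07 -0.14] 15.2
36 8.43 [ 563.2 -138.7  133.1] jaw 36.1 [-0.5 -1.5  7.3] [ 0.04  0.08 -0.12] 15.1
24 8.78 [ 562.6 -139.3  132.4] jaw 24.1 [-0.  -0.8  6.7] [-0.21  0.25 -0.11] 15.2
14 9.11 [ 562.5 -138.9  131.9] jaw 14.2 [-1.9 -1.6  5.8] [-0.1   0.23 -0.14] 15.4
7 9.38 [ 562.5 -138.7  131.5] jaw 7.3 [ 0.2 -0.9  5.9] [-0.06  0.05 -0.08] 15.2
2 9.63 [ 562.3 -138.6  131.3] jaw 2.4 [-1.2 -0.4  6.8] [-0.07  0.21  0.25] 15.3
-1 9.88 [ 562.3 -138.6  131.3] jaw -0.4 [-1.1 -0.5  5.8] [-0.16  0.29  1.32] 15.0
set 10.18 [ 562.3 -138.6  131.3] jaw -0.4 [-1.2 -0.   6.7] [-0.12  0.27  1.28] 15.3
```

Turning torque rose at a jaw angle of about 0°, so the lid has reached its stop. It sank 2 mm. Now I release and check.

```bash
python3 - <<'E'
from plant import bot, vision
from h import *
bot.set_gripper(50);bot.dwell(.2);st(bot,"open")
bot.move_linear([562.1,-138.6,260],100);bot.dwell(.3);st(bot,"up")
c=vision.camera("wrist");cv2.imwrite("pics/wrist4.png",c["image"][:,:,::-1])
W=cloud(c).reshape(-1,3);W=W[np.hypot(W[:,0]-562,W[:,1]+138)<90]
for lo,hi in((10,20),(58,75),(110,130),(145,165)):
    p=W[(W[:,2]>lo)&(W[:,2]<hi)]
    if len(p)>8: print(lo,len(p),np.median(p,0),rect(p[:,:2]))
p=W[(W[:,2]>145)&(W[:,2]<165)];A=np.c_[p[:,:2]-[562,-138],np.ones(len(p))];print(np.linalg.lstsq(A,p[:,2],rcond=None)[0])
c0=vision.camera("scene");cv2.imwrite("pics/scene4.png",c0["image"][:,:,::-1])
E
```

```text
open 10.81 [ 562.1 -138.6  130.6] jaw -1.0 [-0.2 -1.1 -0.6] [-0.01 -0.03 -0.01] 50.1
up 12.55 [ 562.  -138.6  259.7] jaw -1.0 [0.3 0.  0.9] [ 0.01 -0.04 -0.03] 49.6
10 3483 [558.55541567 -97.13396511  15.92768364] ((562.063232421875, -138.83197021484375), (130.00413513183594, 130.25437927246094), np.float32(161.65721))
58 1015 [ 519.15716723 -125.98529385   73.516551  ] ((567.5072021484375, -122.78606414794922), (59.74361801147461, 145.51760864257812), np.float32(161.56264))
110 4355 [ 564.02359543 -133.60884547  123.12129692] ((562.271240234375, -137.76187133789062), (82.9025650024414, 81.37628936767578), np.float32(5.8258104))
145 1283 [ 562.36561376 -135.48769693  156.96896572] ((562.3900146484375, -138.2405242919922), (16.009294509887695, 61.614646911621094), np.float32(93.54901))
[-4.96883640e-03 -2.26605962e-02  1.56738158e+02]
```

View pics/wrist4.png

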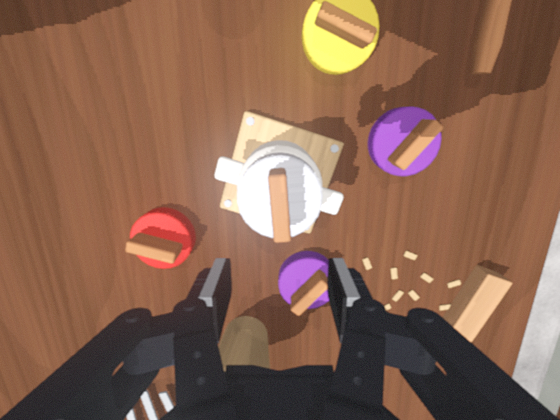

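View pics/scene4.png

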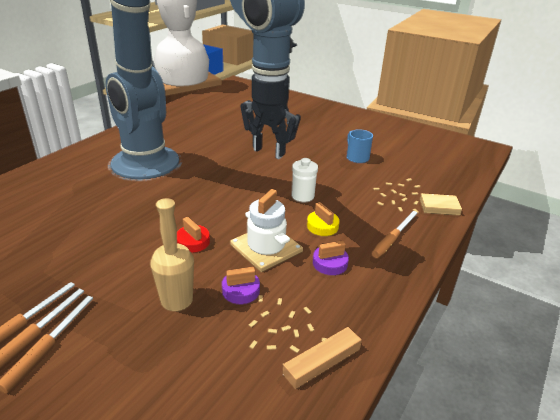

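The bar (280,205 in the wrist view) is 68° clockwise of the ears, its centre is at z ≈ 140 mm, and it sits level. In the scene view, the jar (304,182) and mallet (173,270) have not moved.

```bash
python3 -c "
from plant import workorder;print(workorder.job_done())"
```

```text
the job is handed in; nothing more can be done
None
```

The lid is screwed onto the wide pot and I handed the job in; no verdict was reported. I gripped the bar, turned the lid back about 48° to the ears' line and lowered it 9 mm into the thread. I then turned it clockwise until the torque rose to 1.3 N m at the stop, released it and backed off.

**Final lid position:** in the last wrist picture the bar is about 68° clockwise of the ears (56° needed). Its centre is about 140 mm above the pot's origin (130–143 allowed), within 1 mm of the axis. The depth fit gives a tilt of about 1.3°.

**Other limits:** the readings I took showed wrist force below 10 N. The jar and mallet look unmoved in the scene picture, though I did not measure them again. About 12.6 s of the 38 s was used, and the gripper was clear of everything.

**Disagreement between measurements:** the first bar angle came out 112.5° in the scene and side views and 114° in the wrist view, so I used 113.5°. No check failed.

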